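Click the tape dispenser's dial on to the long mark

TASK

Tape for the next cartons must be cut to the length of the long mark: with a fingertip on the big knurled dial on top of the tape dispenser, turn it clockwise by friction, click by click, until it clicks in with its white pointer line at the long mark, then take the finger away. Only touch the dial: do not grip, lift, tip or shove the dispenser, and leave the tape roll, the small carton and the marker where they are.

Things in the scene. Friction and masses are not known exactly. Their poses are not given: they have to be found in the camera images.
- dispenser: Free-standing grey tape dispenser, 2 to 3 kg, on rubber feet: a box 200 (its x) x 180 (its y) x 100 mm high with a flat level top. Origin: centre of its underside, on the bench; z up; its tape mouth looks to its -x, roughly towards the robot.
- dial_axis (a point): On the dial's vertical axis at its top face: above the dispenser's centre, 118 mm above the bench. The dial is a black disc, 92 mm in diameter over its knurled side (fine upright ribs) and 18 mm high, on the dispenser's top. Its top face is flat, with flush markings only, and does not sink. A fingertip pressed on it 30 to 40 mm from the axis with 5 to 20 N and dragged round turns it.
- dial (a joint): Angle of the dial in rad, growing clockwise seen from above. Four detents: 0, 0.524, 1.047, 1.571; stops 0.12 beyond the first and last. Let go, it springs to the nearest detent; about 0.05 N m (1.5 N near the rim) takes it over the ridge midway between two. The long mark is 1.047. It starts at the first or second detent.
- pointer (a point): Outer end of the white pointer line (26 x 5 mm, radial, flush) on the dial's top face, 43 mm from the axis; turns with the dial. A dark metal disc 30 mm wide lies flush in the dial's middle. At joint value q the line points, in the dispenser's frame, 3.665 - q rad anticlockwise from +x.
- long_mark (a point): Middle of the long mark, a black radial bar 30 x 5 mm printed on the dispenser's top, 67 mm from the dial's axis, 2.618 rad anticlockwise from the dispenser's +x, 101 mm above the bench. The three other marks are short bars, 9 x 5 mm: one 30 degrees beyond it clockwise, two before it at 30 and 60 degrees.
- tape_roll: Bystander: loose roll of brown tape lying flat, 92 mm in diameter, 48 mm high; origin under its centre.
- carton: Bystander: loose small cardboard box 70 x 90 x 60 mm high, origin under its centre.
- marker: Bystander: loose marker pen lying along its x, 135 mm long, 18 mm thick, origin on the bench, 50 mm from its blunt end, cap end to +x.

How it is judged:
By the outcome, as a careful person would: the job done as asked, in the order asked, and still so for the second after the job is handed in, with the robot touching nothing.
It also fails if it takes over 38 s, if anything falls off the work surface, if the arm or the gripper's body presses on something with over 40 N, if the wrist force passes 120 N, or if a joint passes its speed limit or range.

ROBOT

A 7-joint arm with a two-finger parallel gripper is mounted at the origin on the work surface. World frame = base frame: x ahead of the robot, y to its left, z up, the work surface at z = 0. Lengths are in m, angles in rad, forces in N, time in s.
With the tool pointing down it reaches from about 0.35 to 0.9 m from the base axis. Payload 8.1 kg.
Tool frame: the origin (TCP) lies at the very end of the fingers, on their centre line; the grasp point (between the pads) lies 19 mm behind it; z points along the fingers, y is the line along which they close (so a half turn about z gives the same grasp; the last joint's range is limited). The gripper opens to 92 mm and grips with 3 to 60 N. Pads are 19 mm wide; open, the fingers measure 130 mm over their backs; the gripper's body (75 mm by 190 mm) begins 47 mm behind the grasp point.
Start: joints at [1.099, 0.434, 0.025, 1.573, -0.012, 1.134, -0.075], TCP at [0.225, -0.583, 0.227] pointing down, gripper open.
Joint ranges: [-2.62, 2.62], [-0.44, 2.09], [-1.27, 1.32], [0.08, 2.57], [-1.32, 4.46], [0.12, 2], [-2.74, 2.74]. Speed limits (rad/s): [2.22, 2.22, 3.01, 3.01, 3.14, 3.14, 3.14].

INTERFACE

Orientations are given as a rotation vector (axis times angle).
In Python, from cell import readout, cams, job gives the robot as it stands.
- The arm moves only by the tool drive_tool, never from a script. Its argument "commands" is a list of rows, each a list of 3 entries, a list of its own where there are three numbers: the turn, a rotation vector about the tool's x, y, z in rad, then the shift along the tool's x, y, z in cm, then the gripper's target within -1 to 1 (fully open at 1, half-way at 0, shut at -1). A call has 1 to 20 rows; each row is the pose to reach, as a shift and turn from the pose commanded when the call began, along the tool's axes at that moment; what a row does not reach only later rows make up. A row lasts 1/12 s, in which the tool goes at most 41.7 mm and 7.16 degrees, less where a joint would pass 70% of its speed; a pose out of reach is approached as far as the arm can. A call with a gripper value outside its range is refused whole. The fingers move at their own pace and stop on an object; "newtons" is the grip in N (left out, the last holds). Time passes only in rows, so rows that repeat a pose let the fingers close. It gives the time, the measured TCP pose, the force, the opening and the grip force at its end, in the units of the state.
- readout.observe(): the state, without advancing time (a new reading comes with each control period).
- cams.get_image(name): name is "scene" or "side" or "wrist"; returns the picture (420x560x3 uint8, blue, green, red); there is no depth.
- cams.camera_info(name): a dict with "camera_matrix" (3x3 intrinsics, pixels), "k1" (the pictures are not rectified: a ray, as slopes to the right and down, at radius r is drawn at 1 + k1 r^2 times it, then the intrinsics apply), "R" (3x3) and "t" (3): a world point X has camera coordinates R X + t. Camera axes: x right, y down, z forward; pixel columns grow to the right and rows downward; lengths in m; the calibration is good to about 2 mm. A picture is of the moment at which its call begins: read the wrist's pose just before it. camera_info takes no time and is no camera call; for the wrist camera it gives the pose at the moment of the call.
- job.sign_off(): hands the job in; it is judged then, once.
The state is a dict: "clock": time; "joints": joint angles; "dq": joint speeds; "joint_efforts": joint torques, N m; "position": TCP position; "ee_rot": TCP orientation; "force": force on the tool from outside, world axes, zero at the start; "ft_torque": the same for the moment, N m; "width": opening from 0.0 (shut) to 1.0 (fully open); "gripper_force": force on a finger pad.
Only numpy, scipy, OpenCV 4.12 (cv2) and the standard library are available. Lean on these libraries where they do the work, as an engineer would, in place of code of your own. Each camera call takes 0.05 s, during which the arm holds its last target. There are 200 camera calls.

## Working session

There is one attempt and no reset: what is moved stays moved. The work goes in short steps, Python scripts to look and compute and a tool call to move; the robot and the scene stay as the last step left them, time stands still between calls to the robot, and variables do not carry over. Pictures are saved under pics/ and viewed, at most 10 in all, crops included, and the job is handed in when it is done.

Besides the shell and the picture viewer there is one more tool, called after "Request:" as name([rows], argument=value, ...), one row to a line, values as JSON. drive_tool: Moves the arm, as the interface text tells. Its arguments: {"type":"object","properties":{"commands":{"type":"array"},"newtons":{"type":"number"}},"required":["commands"]}

```bash
mkdir -p pics; python3 - <<'E'
from cell import readout, cams
import cv2, numpy as np
s=readout.observe(); print({k:np.round(v,3).tolist() for k,v in s.items()})
for n in ("scene","side"):
    i=cams.camera_info(n); print(n,{k:np.round(v,3).tolist() for k,v in i.items()})
    cv2.imwrite(f"pics/{n}0.png",cams.get_image(n))
E
```

```text
{'clock': 0.0, 'joints': [1.099, 0.435, 0.025, 1.574, -0.012, 1.134, -0.075], 'dq': [-0.0, 0.001, -0.0, -0.001, 0.001, 0.0, -0.0], 'joint_efforts': [0.0, -66.785, 0.985, -31.447, -0.061, 0.043, 0.0], 'position': [0.225, -0.583, 0.226], 'ee_rot': [-3.087, -0.576, 0.001], 'force': [-0.024, 0.621, -0.741], 'ft_torque': [0.012, 0.084, -0.004], 'gripper_force': 0.0, 'width': 0.998}
scene {'camera_matrix': [[510.463, 0.0, 276.475], [0.0, 510.463, 205.295], [0.0, 0.0, 1.0]], 'k1': -0.167, 'R': [[-0.557, 0.83, -0.022], [0.526, 0.333, -0.783], [-0.643, -0.448, -0.622]], 't': [0.306, -0.256, 1.56]}
side {'camera_matrix': [[429.302, 0.0, 271.207], [0.0, 429.302, 204.045], [0.0, 0.0, 1.0]], 'k1': 0.025, 'R': [[-0.988, -0.151, 0.024], [-0.113, 0.618, -0.778], [0.103, -0.772, -0.628]], 't': [0.615, 0.124, 1.065]}
```

View pics/scene0.png

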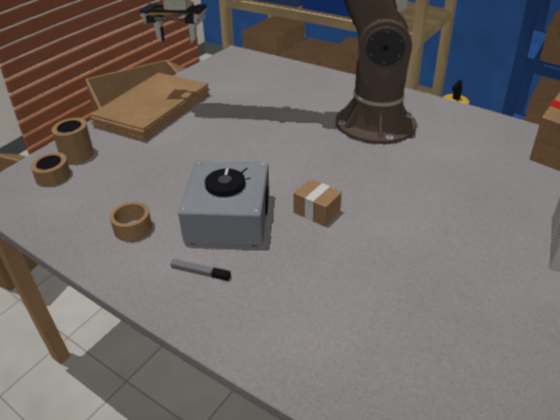

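View pics/side0.png

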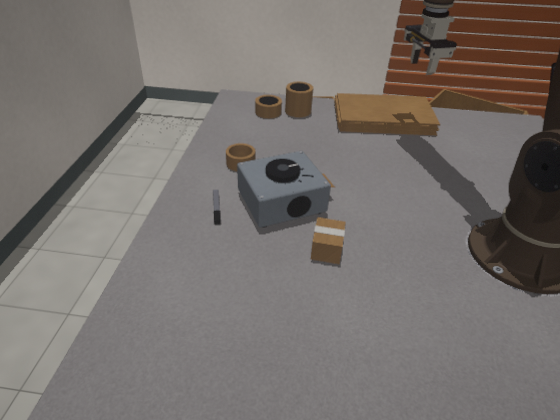

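The scene view shows the dial at about (225,181) on the grey dispenser. The side view shows it at (283,169). The pointer is white with a few dark marks near it, so I'll enlarge both views and triangulate.

```bash
cat > h.py <<'E'
import numpy as np, cv2
from cell import cams
from scipy.optimize import least_squares
def proj(i,X):
    c=np.atleast_2d(X)@np.array(i["R"]).T+np.array(i["t"]); s=c[:,:2]/c[:,2:]
    s=s*(1+i["k1"]*(s**2).sum(1,keepdims=True)); K=np.array(i["camera_matrix"])
    return s@K[:2,:2].T+K[:2,2]
def at_z(i,uv,z):   # world point at height z seen at pixel uv
    r=least_squares(lambda p:(proj(i,[p[0],p[1],z])-uv).ravel(),[0.6,-0.1]); return r.x
E
python3 - <<'E'
from h import *
a=cv2.imread("pics/scene0.png");b=cv2.imread("pics/side0.png")
ca=a[150:250,175:275];cb=b[150:230,230:330]
f=lambda c:cv2.resize(c,None,fx=4,fy=4,interpolation=cv2.INTER_CUBIC)
A=f(ca);B=f(cb);B=cv2.copyMakeBorder(B,0,A.shape[0]-B.shape[0],0,0,0)
cv2.imwrite("pics/m1.png",np.hstack([A,B]))
for n,uv in(("scene",(225,181)),("side",(283,170))):
    print(n,at_z(cams.camera_info(n),uv,.118))
E
```

```text
scene [ 0.61614514 -0.08887793]
side [ 0.60693027 -0.0852527 ]
```

View pics/m1.png

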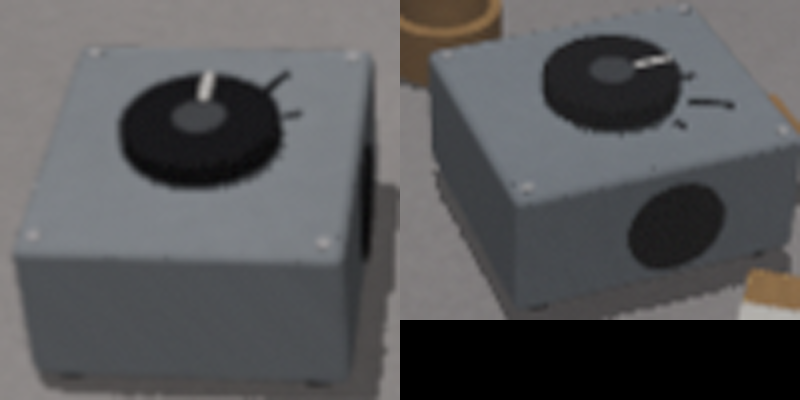

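```bash
cat > fit.py <<'E'
from h import *
I={n:cams.camera_info(n) for n in("scene","side")}
S=lambda x,y:(175+x/4-.4,150+y/4-.4); D=lambda x,y:(230+(x-400)/4-.4,150+y/4-.4)
P=lambda r,a,z:(r*np.cos(a),r*np.sin(a),z)
hx,hy=.1,.09
obs=[("scene",S(199,116),(0,0,.118)),("side",D(612,69),(0,0,.118)),
("scene",S(277,82),P(.067,2.618,.101)),("side",D(711,104),P(.067,2.618,.101))]
def pts(p):
    c,s=np.cos(p[2]),np.sin(p[2]);return lambda X:np.array([p[0]+c*X[0]-s*X[1],p[1]+s*X[0]+c*X[1],X[2]])
def res(p):
    return np.concatenate([(proj(I[n],pts(p)(X))-uv).ravel() for n,uv,X in obs])
best=min((least_squares(res,[.61,-.087,y]) for y in(-2,-1,0,1,2,3)),key=lambda r:r.cost)
p=best.x;print(p,best.cost,np.round(best.fun,1))
T=pts(p)
for n,z in(("scene",S(210,73)),("side",D(668,60))):
    w=at_z(I[n],z,.118); c=at_z(I[n],obs[0][1] if n=="scene" else obs[1][1],.118); a=np.arctan2(*(w-c)[::-1])-p[2]; print(n,"pointer r",np.hypot(*(w-c)),"q",(3.665-a+np.pi)%(2*np.pi)-np.pi)
for q in(0,.524,1.047,1.571): print(q,[np.round(proj(I[n],T(P(.043,3.665-q,.118)))[0],1).tolist() for n in I])
for sx in(-1,1):
  for sy in(-1,1): print([np.round((proj(I[n],T((sx*hx,sy*hy,.1)))[0]-o)*4,0).tolist() for n,o in(("scene",(175,150)),("side",(130,150)))])
E
python3 fit.py
```

```text
[ 0.60911656 -0.09693626  0.48461871] 0.5040699378056998 [-0.2 -0.3  0.2  0.6 -0.4  0.4  0.2  0.4]
scene pointer r 0.042601998290549205 q 0.48443350452391876
side pointer r 0.03930500189121446 q 0.5478112795729899
0 [[218.0, 168.6], [293.0, 160.8]]
0.524 [[227.6, 167.5], [297.9, 164.8]]
1.047 [[236.4, 169.3], [299.0, 169.5]]
1.571 [[242.1, 173.5], [295.6, 173.8]]
[[85.0, 36.0], [697.0, 0.0]]
[[378.0, 48.0], [805.0, 143.0]]
[[-1.0, 243.0], [428.0, 45.0]]
[[333.0, 260.0], [507.0, 201.0]]
```

The dispenser is at about (0.609, -0.097) with yaw 0.485, and the dial is at the second detent (0.524). It needs one click clockwise. I'll shut the gripper and fly above the dial's -y side.

Request:
drive_tool([
  [[0,0,0],[1,-0.5,0],-1],
  [[0,0,0],[3,-1.6,0],-1],
  [[0,0,0],[6,-3.2,0],-1],
  [[0,0,0],[9,-4.8,0],-1],
  [[0,0,0],[12,-6.4,0],-1],
  [[0,0,0],[15,-8,0],-1],
  [[0,0,0],[18,-9.5,0],-1],
  [[0,0,0],[21,-11.1,0],-1],
  [[0,0,0],[24,-12.7,0],-1],
  [[0,0,0],[27,-14.3,0],-1],
  [[0,0,0],[30,-15.9,0],-1],
  [[0,0,0],[33,-17.5,0],-1],
  [[0,0,0],[36,-19.1,0],-1],
  [[0,0,0],[39,-20.7,0],-1],
  [[0,0,0],[42,-22.3,0],-1],
  [[0,0,0],[45,-23.9,0],-1],
  [[0,0,0],[48,-25.4,0],-1],
  [[0,0,0],[50.5,-26.8,0],-1],
  [[0,0,0],[52.2,-27.7,0],-1],
  [[0,0,0],[53,-28.1,0],-1],
], newtons=20)

```text
clock: 1.77
position: [0.6197, -0.1251, 0.2263]
ee_rot: [-3.085, -0.583, -0.001]
force: [-0.1, 1.3, -0.5]
width: 0.007
gripper_force: 0.0
```

Request:
drive_tool([
  [[0,0,0],[0,0,0],-1],
  [[0,0,0],[0,0,0],-1],
  [[0,0,0],[0,0,0],-1],
])

```text
clock: 2.02
position: [0.6173, -0.1317, 0.2267]
ee_rot: [3.088, 0.573, -0.002]
force: [-0.6, -0.4, 0.0]
width: 0.002
gripper_force: 0.0
```

```bash
python3 - <<'E'
from h import *
from cell import readout
i=cams.camera_info("wrist"); im=cams.get_image("wrist"); np.save("pics/w1.npy",i,allow_pickle=True)
cv2.imwrite("pics/w1.png",im); s=readout.observe(); print(s["position"],s["ee_rot"],s["force"],s["width"])
c,sn=np.cos(.4846),np.sin(.4846)
for l,r,a,z in(("ax",0,0,.118),("ptr",.043,3.665-.524,.118),("long",.067,2.618,.101)):
    a+=.4846; print(l,proj(i,[.609+r*np.cos(a),-.097+r*np.sin(a),z]))
E
```

```text
[ 0.61736827 -0.13188498  0.22677148] [ 3.08813808e+00  5.71795344e-01 -1.14632014e-03] [-5.47939926e-01 -9.48800964e-03 -2.11821130e-04] 0.0037080481212533223
ax [[235.54427076 197.54583761]]
ptr [[243.3917449  248.46372209]]
long [[210.10057829 261.16965297]]
```

View pics/w1.png

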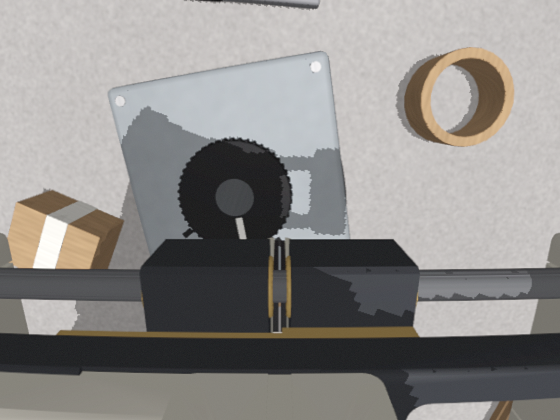

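The wrist view puts the dial hub at (235,196), against a prediction of (235.5,197.5). The pointer ends at about (242,240), so the pose is confirmed. The fingertip is 36 mm from the axis, so I'll descend.

Request:
drive_tool([
  [[0,0,0],[0,0,2],-1],
  [[0,0,0],[0,0,4.5],-1],
  [[0,0,0],[0,0,7],-1],
  [[0,0,0],[0,0,9],-1],
  [[0,0,0],[0,0,10],-1],
  [[0,0,0],[0,0,10.4],-1],
  [[0,0,0],[0,0,10.4],-1],
  [[0,0,0],[0,0,10.4],-1],
])

```text
clock: 2.73
position: [0.6189, -0.1304, 0.1238]
ee_rot: [3.088, 0.575, 0.002]
force: [0.5, -1.1, 0.2]
width: 0.004
gripper_force: 0.0
```

Request:
drive_tool([
  [[0,0,0],[0,0,0.1],-1],
  [[0,0,0],[0,0,0.2],-1],
  [[0,0,0],[0,0,0.3],-1],
  [[0,0,0],[0,0,0.3],-1],
  [[0,0,0],[0,0,0.3],-1],
])

```text
clock: 3.15
position: [0.6185, -0.1298, 0.1199]
ee_rot: [3.088, 0.576, 0.0]
force: [0.8, -0.3, -0.2]
width: 0.003
gripper_force: 0.0
```

Request:
drive_tool([
  [[0,0,0],[0,0,0.05],-1],
  [[0,0,0],[0,0,0.1],-1],
  [[0,0,0],[0,0,0.15],-1],
  [[0,0,0],[0,0,0.15],-1],
  [[0,0,0],[0,0,0.15],-1],
])

```text
clock: 3.57
position: [0.6186, -0.1298, 0.1184]
ee_rot: [3.088, 0.576, 0.001]
force: [-0.1, 0.1, 2.1]
width: 0.004
gripper_force: 1.1
```

Request:
drive_tool([
  [[0,0,0],[0,0,0.05],-1],
  [[0,0,0],[0,0,0.1],-1],
  [[0,0,0],[0,0,0.1],-1],
  [[0,0,0],[0,0,0.1],-1],
])

```text
clock: 3.9
position: [0.6191, -0.1298, 0.1183]
ee_rot: [3.088, 0.576, 0.003]
force: [-1.3, 0.1, 7.8]
width: 0.005
gripper_force: 4.4
```

Contact is made at 7.8 N. I'll press slightly harder and drag clockwise about 0.55 rad round the axis.

Request:
drive_tool([
  [[0,0,0],[0,0,0.05],-1],
  [[0,0,0],[0,0,0.05],-1],
  [[0,0,0.055],[-0.19,-0.02,0.05],-1],
  [[0,0,0.11],[-0.37,-0.05,0.05],-1],
  [[0,0,0.165],[-0.56,-0.09,0.05],-1],
  [[0,0,0.22],[-0.74,-0.14,0.05],-1],
  [[0,0,0.275],[-0.92,-0.2,0.05],-1],
  [[0,0,0.33],[-1.09,-0.27,0.05],-1],
  [[0,0,0.385],[-1.26,-0.35,0.05],-1],
  [[0,0,0.44],[-1.43,-0.44,0.05],-1],
  [[0,0,0.495],[-1.59,-0.54,0.05],-1],
  [[0,0,0.55],[-1.74,-0.64,0.05],-1],
  [[0,0,0.55],[-1.74,-0.64,0.05],-1],
  [[0,0,0.55],[-1.74,-0.64,0.05],-1],
])

```text
clock: 5.07
position: [0.6012, -0.1303, 0.1183]
ee_rot: [3.128, -0.285, 0.005]
force: [0.4, -0.9, 11.1]
width: 0.01
gripper_force: 5.3
```

```bash
python3 - <<'E'
from h import *
a=cams.get_image("scene");b=cams.get_image("side")
f=lambda c:cv2.resize(c,None,fx=4,fy=4,interpolation=cv2.INTER_CUBIC)
cv2.imwrite("pics/m2.png",np.hstack([f(a[140:240,175:275]),f(b[140:240,230:330])]))
E
```

```text
(no output)
```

View pics/m2.png

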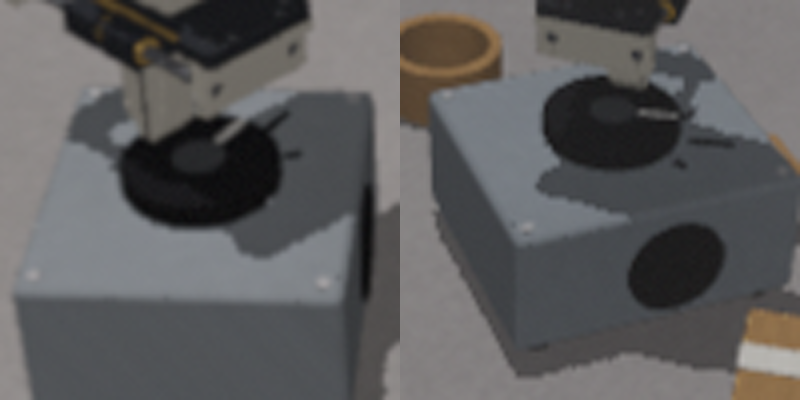

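The scene crop shows the pointer tip at about full-image (236,169). The prediction for 1.047 is (236.4,169.3), so it lines up with the long mark. I'll lift straight off and withdraw.

Request:
drive_tool([
  [[0,0,0],[0,0,-0.3],-1],
  [[0,0,0],[0,0,-1],-1],
  [[0,0,0],[0,0,-3],-1],
  [[0,0,0],[0,0,-6],-1],
  [[0,0,0],[0,0,-9],-1],
  [[0,0,0],[0,0,-12],-1],
  [[0,0,0],[0,0,-14],-1],
  [[0,0,0],[0,0,-15],-1],
  [[0,0,0],[0,0,-15],-1],
  [[0,0,0],[0,0,-15],-1],
  [[0,0,0],[0,0,-15],-1],
])

```text
clock: 6.08
position: [0.5989, -0.13, 0.2649]
ee_rot: [-3.129, 0.284, 0.005]
force: [0.6, -0.5, -0.5]
width: 0.004
gripper_force: 0.0
```

```bash
python3 - <<'E'
from h import *
a=cams.get_image("scene");b=cams.get_image("side")
f=lambda c:cv2.resize(c,None,fx=4,fy=4,interpolation=cv2.INTER_CUBIC)
cv2.imwrite("pics/m3.png",np.hstack([f(a[150:250,175:275]),f(b[150:250,230:330])]))
E
```

```text
(no output)
```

View pics/m3.png

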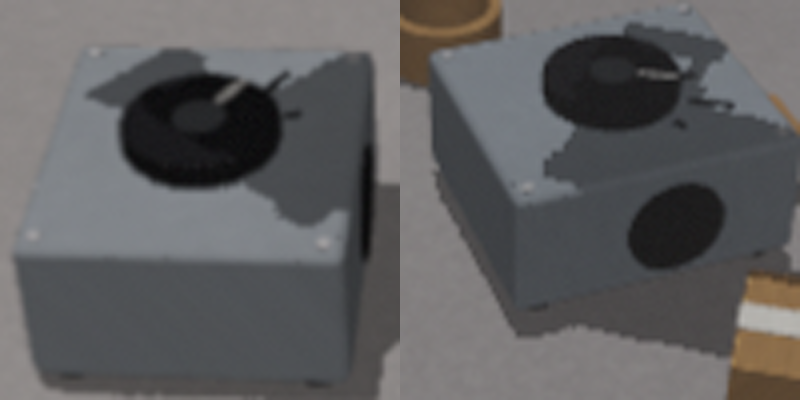

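With the finger clear, the pointer tip is at about (235.5,170) in scene and (299,169) in side. Both match the 1.047 detent, in line with the long mark, and the dispenser has not moved. I'm handing it in.

```bash
python3 -c "
from cell import job
print(job.sign_off())"
```

```text
the job is handed in; nothing more can be done
None
```

I turned the dial one click clockwise to the long mark (1.047) and lifted the finger clear. The final pictures show the pointer lined up with the mark and the dispenser unmoved. The job is handed in; sign-off gave no verdict.

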